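Shut and wedge the counter hatch, then lock away the coin boxes

ROBOT

A 6-joint arm with a two-finger parallel gripper is mounted at the origin on the work surface. World frame = base frame: x ahead of the robot, y to its left, z up, the work surface at z = 0. Lengths are in m, angles in rad, forces in N, time in s.
With the tool pointing down it reaches from about 0.4 to 0.825 m from the base axis. Payload 7 kg.
Tool frame: the origin (TCP) lies midway between the tips of the shut fingers; the grasp point (between the pads) lies 19 mm behind it; z points along the fingers, y is the line along which they close (so a half turn about z gives the same grasp; the last joint's range is limited). The gripper opens to 88 mm and grips with 3 to 60 N. Pads are 19 mm wide; open, the fingers measure 130 mm over their backs; the gripper's body (78 mm by 193 mm) begins 47 mm behind the grasp point.
Start: joints at [1.388, 0.359, 0.012, 0, -1.224, -0.288], TCP at [0.306, 0.602, 0.227] pointing down, gripper open.
Joint ranges: [-3.07, 3.07], [-1.43, 2.12], [-1.02, 1.25], [-3.03, 1.67], [-3.05, -0], [-3.03, 3.03]. Speed limits (rad/s): [2.39, 2.39, 3.01, 3.14, 3.14, 3.14].

INTERFACE

Orientations are given as [roll, pitch, yaw] about the fixed x, y, z axes, in that order (R = Rz(yaw) Ry(pitch) Rx(roll)).
In Python, from station import telemetry, eyes, ticket, recognise, trace gives the robot as it stands. The module is installed in compiled form; this text tells all that it offers.
- The arm moves only by the tool servo_tool, never from a script. Its argument "series" is a list that holds one entry, the list of rows, each a list of 4 numbers: the shift along the tool's x, y, z in mm, then the turn about the tool's z in rad. In form: [[[x, y, z, roll], ...]]. A call has exactly 10 rows; each row shifts and turns the commanded pose from where the row before left it, along the tool's axes as they then stand; what a row does not reach is not made up. A row lasts 1/12 s, in which the tool goes at most 41.7 mm and 7.16 degrees, less where a joint would pass 70% of its speed; a pose out of reach is approached as far as the arm can. A call is refused whole if a number of a shift passes 41.7 or a number of a turn 0.125, either way. A call with a gripper value outside its range is refused whole. "claw" is the gripper's target within -1 to 1 (shut at 1, half-way at 0, fully open at -1), set as the call begins (left out, the last holds). The fingers move at their own pace and stop on an object; "grip_force" is the grip in N (left out, the last holds). Time passes only in rows, so rows that do not move let the fingers close, or fill a call up. It gives the time, the measured TCP pose, the force, the opening and the grip force at its end, in the units of the state.
- telemetry.get_state(): the state, without advancing time (a new reading comes with each control period).
- eyes.grab_frame(name): name is "scene" or "side" or "wrist"; returns the picture (420x560x3 uint8, red, green, blue); there is no depth.
- eyes.calibration(name): a dict with "mtx" (3x3 intrinsics, pixels), "rvec" (rotation vector, rad) and "tvec" (3), from world to camera coordinates, as OpenCV has them. Camera axes: x right, y down, z forward; pixel columns grow to the right and rows downward; lengths in m; the calibration is good to about 2 mm. The wrist camera is an equidistant fisheye: a pixel r from the principal point sees the ray r / f radians off the axis. A picture is of the moment at which its call begins: read the wrist's pose just before it. calibration takes no time and is no camera call; for the wrist camera it gives the pose at the moment of the call.
- ticket.job_done(): hands the job in; it is judged then, once.
Trained networks look in the newest picture that a camera, given by its name, has taken for a name from the list of things; names that differ only in an ending like _2 or _b are one class to them, and where a whole thing is asked for, a point or a joint stands for the part that bears it (a point fixed in the world has none). Each returns a list of dicts, best first, with "conf" (0 to 1); they miss things now and then, are a little off and sometimes report something else, mostly with a low value. They report only what shows in the picture. A call takes as long as a camera call. They do not tell look-alikes from the thing itself.
- recognise(camera, name): "position" ([x, y, z] in m, in world coordinates, good to about 4 mm: the middle of the surface that is visible of it).
- trace(camera, name): "mask" (420x560 bool, what is visible of it).
The state is a dict: "t": time; "q": joint angles; "qd": joint speeds; "joint_efforts": joint torques, N m; "eef_pos": TCP position; "ee_rot": TCP orientation; "force": force on the tool from outside, world axes, zero at the start; "moment": the same for the moment, N m; "width": finger opening in m; "gripper_force": force on a finger pad.
Only numpy, scipy, OpenCV 4.12 (cv2) and the standard library are available. Lean on these libraries where they do the work, as an engineer would, in place of code of your own. Each camera call takes 0.05 s, during which the arm holds its last target. There are 200 camera calls.

TASK

Closing up the cash counter: before touching the cash case, swing the counter hatch fully shut and tap the wooden wedge, thin end first, under it from the robot's side until it sits jammed tight by itself. Then slide open the case lid over the black tray, put every coin box from the shallow blue basket into that tray, and slide the case fully closed again, leaving the hatch shut and wedged. Leave the calculator, tape roll and water bottle alone.

Things in the scene. Friction and masses are not known exactly. Their poses are not given: they have to be found in the camera images.
- frame: Fixed wooden frame of the counter hatch. Origin on the counter midway between its two 24 mm square posts (150 mm high, centres at y = -107 and +107 mm). Its -x side faces the robot. A short fixed screen 130 mm high continues beyond the hinge post (y -119 to -219 mm). The shut hatch panel lies along the frame's y axis at x = 0.
- hatch (a joint): Swing of the hatch, an upright clear panel (180 mm wide, 12 mm thick, wooden rims 16 mm thick, from 24 to 145 mm above the counter) hinged upright at frame (0, -92 mm). 0 = shut (a stop), growing to 1 rad as its free edge (frame +y side) swings to -x, towards the robot. Light friction: it stays where it is left. It has no handle: push it shut from the robot's side near the free edge, high on the panel.
- hatch_edge (a point): On the free vertical edge of the hatch panel, mid-thickness, 120 mm above the counter; 182 mm from the hinge axis. Axes of the panel: y from hinge to free edge, x to the side away from the robot.
- sweep: Black rubber sweep along the hatch's lower edge, 18 mm thick, 176 mm long, its underside 12 mm above the counter when unloaded. Origin on the counter on the hinge axis, axes as hatch_edge. It gives upward against a spring (about 3 N per mm, at most 9 mm), so the wedge starts to bite when its tip is 39 mm past the sweep's near face (30 mm past the sweep's middle plane) and is firmly jammed some 10 to 25 mm farther in. Pushing it in then takes about 10 to 20 N.
- wedge_grip (a point): Loose dark wooden wedge, 150 g, 145 mm long, 32 mm wide: a grip block 30 mm long (x), 32 mm wide (y), 46 mm high at the thick end, and a ramp ending in the thin tip. This point is the centre of the block, 23 mm above the wedge's underside. x points to the tip, which is 130 mm away; the ramp is 5 mm high at the tip and rises 0.18 mm per mm towards the block, 26 mm where it meets the block. Underside flat.
- wedge: The same wedge; origin under the block's centre, on its underside, axes as wedge_grip.
- case: Fixed grey cash case, 236 x 400 mm (x, y), walls 64 mm high, in two compartments left (+y) and right (-y) of a middle wall at y = 0, under two clear sliding lids. Origin on the counter under its centre.
- lid_left (a joint): Clear lid over the left (+y) compartment, the upper of the two (top face 77 mm above the counter), covering case y 0 to 200 mm. 0 = closed, up to 0.14 m as it slides to -y over the other lid. Needs about 1 to 2 N.
- lid_right (a joint): Clear lid over the right (-y) compartment, the lower of the two (top face 70 mm above the counter), covering case y -200 to 0 mm. 0 = closed, up to 0.14 m as it slides to +y under the other lid.
- lid_left_fin (a point): Centre of the top of the left lid's aluminium fin, which stands 29 mm above its lid, 12 mm thick along case y, 50 mm long along case x; at case y = +188 mm when closed.
- lid_right_fin (a point): Centre of the top of the right lid's aluminium fin, which stands 36 mm above its lid, 12 mm thick along case y, 50 mm long along case x; at case y = -188 mm when closed.
- tray: Black shallow tray, fixed in one compartment of the case (which one varies; the other compartment is filled by a grey cash box). 222 x 184 mm, 12 mm high, walls and floor 3 mm; origin under its centre, 4 mm above the counter; axes as the case. With its lid fully open, the outer 135 mm of the compartment (along y) are uncovered.
- basket: Fixed shallow blue plastic basket, 246 x 180 mm (x, y), 16 mm high, walls and floor 5 mm; origin on the counter under its centre.
- box0_c (a point): Coin box, white plastic, 50 x 36 x 46 mm (its x, y, z), 200 g, closed, loose; may be absent. This point is its centre.
- box1_c (a point): Coin box, white plastic, 50 x 36 x 46 mm (its x, y, z), 200 g, closed, loose; may be absent. This point is its centre.
- box2_c (a point): Coin box, white plastic, 50 x 36 x 46 mm (its x, y, z), 200 g, closed, loose; may be absent. This point is its centre.
- box3_c (a point): Coin box, white plastic, 50 x 36 x 46 mm (its x, y, z), 200 g, closed, loose; may be absent. This point is its centre.
- calculator: Bystander: white calculator lying on the counter, 110 x 150 x 22 mm. Origin at its underside.
- tape: Bystander: tape roll lying flat, 90 mm across, 24 mm high.
- water: Bystander: water bottle standing, 62 mm across, 190 mm high. Origin at its base.
There are look-alikes about, which are no part of the job. Leave any purple or yellow look-alike of the part that bears box3_c alone.

How it is judged:
By the outcome, as a careful person would: the job done as asked, in the order asked, and still so for the second after the job is handed in, with the robot touching nothing.
Of box0, box1, box2, box3 only 3 to 4 are there at a start; the rules pass over those that are not, and their reading is None.
At some moment in a run one of box0, box1, box2, box3 may be knocked a few centimetres aside while the robot is not near it.
Once in a run the grip may slacken for a moment while it holds something.
It also fails if it takes over 210 s, if anything falls off the work surface, if the arm or the gripper's body presses on something with over 40 N, if the wrist force passes 120 N, or if a joint passes its speed limit or range.

## Working session

There is one attempt and no reset: what is moved stays moved. The work goes in short steps, Python scripts to look and compute and a tool call to move; the robot and the scene stay as the last step left them, time stands still between calls to the robot, and variables do not carry over. Pictures are saved under pics/ and viewed, at most 14 in all, crops included, and the job is handed in when it is done.

Besides the shell and the picture viewer there is one more tool, called after ">>>" as name([rows], argument=value, ...), one row to a line, values as JSON. servo_tool: Moves the arm, as the interface text tells. Its arguments: {"type":"object","properties":{"series":{"type":"array"},"claw":{"type":"number"},"grip_force":{"type":"number"}},"required":["series"]}

```bash
mkdir -p pics
cat > h.py <<'E'
import numpy as np, cv2
from station import telemetry, eyes, ticket, recognise, trace
def snap(c,fn=None):
    im=eyes.grab_frame(c)
    if fn: cv2.imwrite('pics/'+fn,im[:,:,::-1])
    return im
def ray(c,u,v,cal=None):
    k=cal or eyes.calibration(c); K=np.array(k['mtx']);R=cv2.Rodrigues(np.array(k['rvec'],float))[0];t=np.array(k['tvec'],float).ravel()
    x=(u-K[0,2])/K[0,0];y=(v-K[1,2])/K[1,1]
    if c=='wrist':
        r=np.hypot(x,y); s=np.sin(r)/r if r>1e-9 else 1; d=np.array([x*s,y*s,np.cos(r)])
    else: d=np.array([x,y,1.])
    return -R.T@t, R.T@d
def onz(c,u,v,z,cal=None):
    o,d=ray(c,u,v,cal); return o+d*(z-o[2])/d[2]
def proj(c,P,cal=None):
    k=cal or eyes.calibration(c); K=np.array(k['mtx']);R=cv2.Rodrigues(np.array(k['rvec'],float))[0];t=np.array(k['tvec'],float).ravel()
    p=R@np.array(P,float)+t
    if c=='wrist':
        r=np.hypot(p[0],p[1]); th=np.arctan2(r,p[2]); q=p[:2]/r*th
    else: q=p[:2]/p[2]
    return K[0,0]*q[0]+K[0,2],K[1,1]*q[1]+K[1,2]
def st():
    s=telemetry.get_state()
    print('t',round(s['t'],2),'p',np.round(s['eef_pos'],4),'rpy',np.round(s['ee_rot'],3),'F',np.round(s['force'],1),'w',round(s['width'],4),'gf',round(s['gripper_force'],1)); return s
E
python3 - <<'E'
from h import *
st(); a=snap('scene','s0.png'); b=snap('side','d0.png')
for c in('scene','side'):
  k=eyes.calibration(c);print(c,np.round(-cv2.Rodrigues(np.array(k['rvec']))[0].T@np.array(k['tvec']).ravel(),2))
  for n in ['frame','hatch_edge','sweep','wedge_grip','wedge','case','lid_left_fin','lid_right_fin','tray','basket','box0_c','calculator','tape','water']:
    print(n,[(np.round(r['position'],3).tolist(),round(r['conf'],2)) for r in recognise(c,n)][:7])
E
```

```text
t 0.0 p [0.306  0.6011 0.2256] rpy [ 3.14  -0.    -0.471] F [-0.2 -0.2  0.2] w 0.0878 gf 0.0
scene [1.02 0.76 1.3 ]
frame [([0.634, -0.368, 0.09], 0.57), ([0.409, -0.277, 0.015], 0.27)]
hatch_edge [([0.6, -0.363, 0.096], 0.78), ([0.54, 0.329, 0.077], 0.5), ([0.634, -0.372, 0.09], 0.25)]
sweep [([0.41, -0.278, 0.014], 0.65), ([0.605, -0.366, 0.094], 0.41)]
wedge_grip [([0.411, -0.275, 0.018], 0.8), ([0.604, -0.045, 0.053], 0.66)]
wedge [([0.409, -0.276, 0.014], 0.56)]
case [([0.553, 0.273, 0.08], 0.87), ([0.488, -0.036, 0.048], 0.42)]
lid_left_fin [([0.541, 0.334, 0.08], 0.7), ([0.542, 0.148, 0.066], 0.59)]
lid_right_fin [([0.549, 0.142, 0.073], 0.93), ([0.603, -0.367, 0.094], 0.3)]
tray [([0.521, 0.415, 0.006], 0.73)]
basket [([0.542, -0.084, 0.007], 0.89)]
box0_c []
calculator [([0.267, 0.268, 0.025], 0.57), ([0.553, 0.277, 0.08], 0.47)]
tape [([0.729, -0.14, 0.023], 0.56), ([0.522, 0.416, 0.005], 0.31)]
water [([0.769, 0.02, 0.112], 0.78)]
side [-0.09 -0.6   0.92]
frame [([0.631, -0.42, 0.09], 0.73), ([0.741, -0.007, 0.096], 0.35)]
hatch_edge [([0.592, -0.373, 0.087], 0.7)]
sweep [([0.589, -0.374, 0.017], 0.87)]
wedge_grip [([0.401, -0.289, 0.016], 0.77)]
wedge [([0.399, -0.291, 0.021], 0.83)]
case [([0.508, 0.205, 0.071], 0.66), ([0.252, 0.25, 0.024], 0.2)]
lid_left_fin [([0.527, 0.323, 0.077], 0.61), ([0.741, -0.01, 0.096], 0.44)]
lid_right_fin [([0.53, 0.141, 0.066], 0.86), ([0.252, 0.251, 0.023], 0.47), ([0.401, -0.292, 0.016], 0.32)]
tray []
basket [([0.526, -0.102, 0.004], 0.83), ([0.531, 0.138, 0.07], 0.47), ([0.592, -0.373, 0.088], 0.24)]
box0_c [([0.722, -0.13, 0.018], 0.72), ([0.74, -0.009, 0.097], 0.53)]
calculator [([0.249, 0.251, 0.024], 0.94), ([0.526, 0.323, 0.076], 0.41)]
tape []
water [([0.74, -0.01, 0.093], 0.75), ([0.51, 0.204, 0.069], 0.36)]
```

View pics/s0.png

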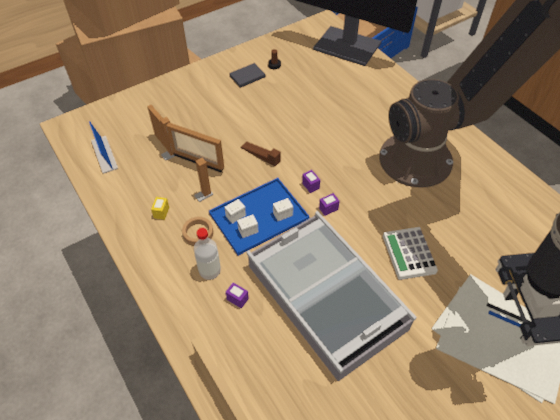

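View pics/d0.png

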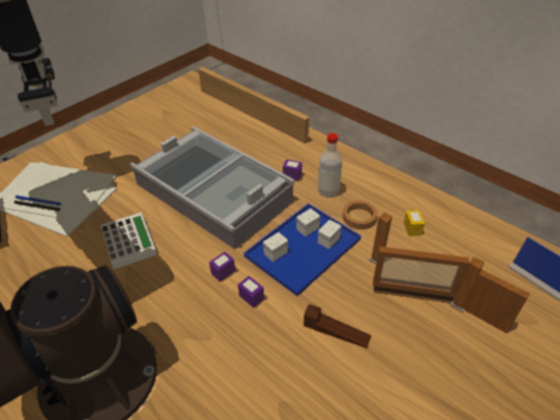

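Scene shows three white boxes in the blue basket at (235,210), (248,226) and (283,209). The purple boxes at (312,180), (329,204), (237,295) and the yellow one at (160,208) are look-alikes. The wedge is at (262,153) with its block at (273,156). The hatch stands ajar at (195,145). The tray is in the left (+y) half, and its fin is at (370,332).

Run:
```python
import cv2,numpy as np
a=cv2.imread('pics/s0.png');b=cv2.imread('pics/d0.png')
f=lambda i,x,y,w,h,s:cv2.resize(i[y:y+h,x:x+w],None,fx=s,fy=s,interpolation=cv2.INTER_CUBIC)
cv2.imwrite('pics/c1.png',np.vstack([f(a,140,95,200,74*2-48,4)[:300*4][:400],]) if 0 else f(a,140,95,200,150,4))
cv2.imwrite('pics/c2.png',f(b,240,195,200,150,4)[:, :] if 0 else f(b,300,200,200,150,4))
cv2.imwrite('pics/c3.png',f(a,205,170,220,200,3))
```

```text
(no output)
```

View pics/c1.png

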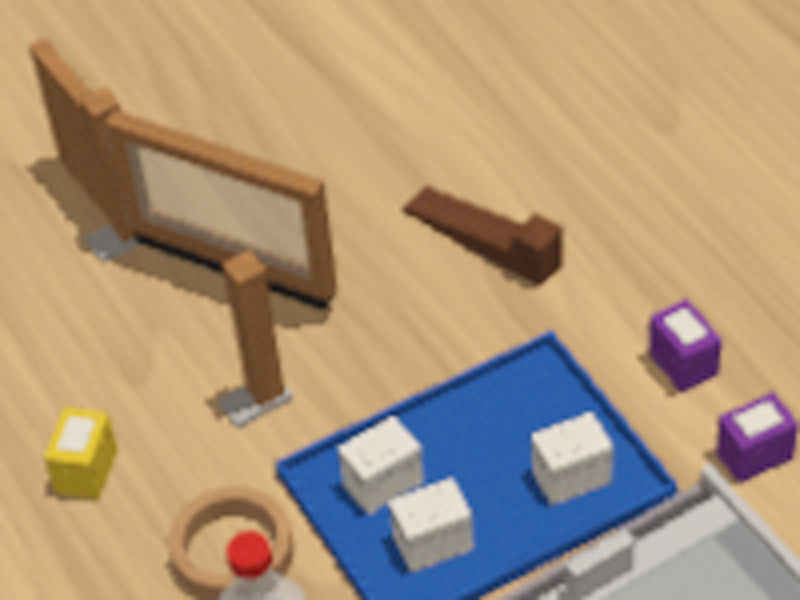

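View pics/c2.png

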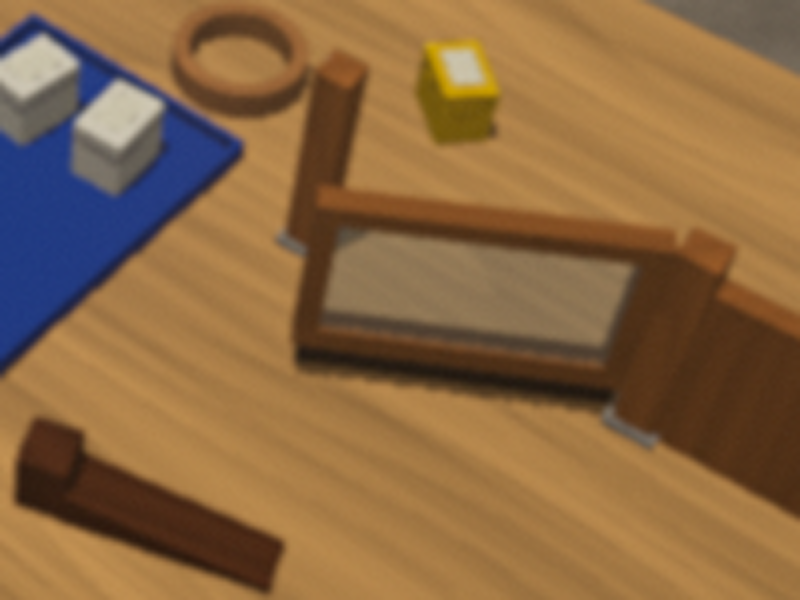

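View pics/c3.png

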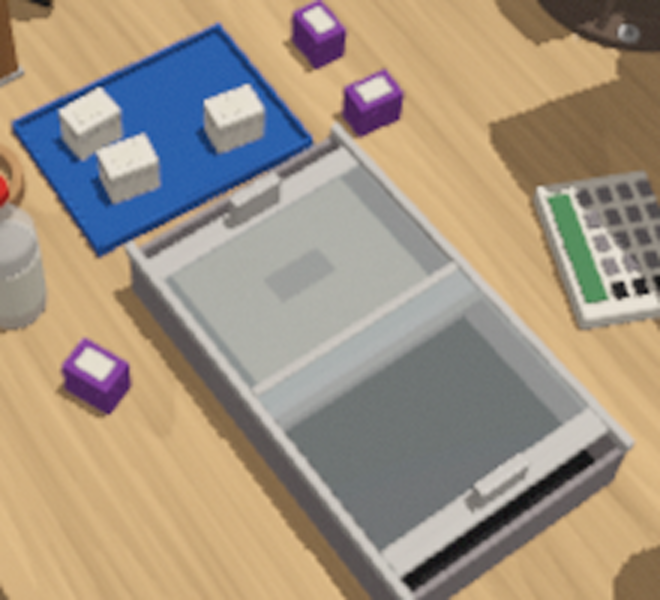

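Run:
```python
from h import *
A=lambda u,v:(140+u/4,95+v/4)
B=lambda u,v:(300+u/4,200+v/4)
C=lambda u,v:(205+u/3,170+v/3)
P=lambda n,c,p,z:print(n,c,np.round(onz(c,*p,z)*1000).astype(int))
P('hpost','scene',A(100,102),.15);P('hpost','side',B(710,250),.15)
P('fpost','scene',A(247,266),.15);P('fpost','side',B(340,72),.15)
P('hedge top','scene',A(325,185),.145);P('hedge top','side',B(318,192),.145)
P('block','scene',A(538,236),.046);P('block','side',B(50,442),.046)
P('tip','scene',A(416,199),.004);P('tip','side',B(277,565),.003)
for p in [(335,130),(130,252),(630,440),(390,600)]:P('casecor','scene',C(*p),.064)
P('Lfin','scene',C(500,477),.106);P('Rfin','scene',C(253,190),.106)
for p in [(380,445),(430,508),(570,440)]:P('box','scene',A(*p),.051)
for p in [(278,467),(550,333),(675,490)]:P('bask','scene',A(*p),.016)
for p in [(36,65),(120,115)]:P('box','side',B(*p),.051)
```

```text
hpost scene [ 652 -456  150]
hpost side [ 650 -463  150]
fpost scene [ 638 -243  150]
fpost side [ 635 -249  150]
hedge top scene [ 549 -287  145]
hedge top side [ 555 -289  145]
block scene [ 395 -235   46]
block side [ 391 -242   46]
tip scene [ 437 -359    4]
tip side [ 435 -365    3]
casecor scene [429  40  64]
casecor scene [664  51  64]
casecor scene [411 438  64]
casecor scene [660 439  64]
Lfin scene [539 417 106]
Rfin scene [549  79 106]
box scene [ 607 -119   51]
box scene [606 -50  51]
box scene [488 -47  51]
bask scene [ 670 -168   16]
bask scene [ 429 -167   16]
bask scene [434  12  16]
box side [605 -55  51]
box side [ 606 -123   51]
```

The hatch is about 0.5 rad open, the frame is near (644,-352) with yaw about 0.065, and both lids look slightly ajar. I'll close the gripper and go to the robot side of the hatch.

>>> servo_tool([
  [[0, 0, 0, -0.107], [0, 0, 0, -0.107], [0, 0, 0, -0.107], [0, 0, 0, -0.107], [0, 0, 0, -0.108], [6, 38.5, 0, 0], [6, 38.5, 0, 0], [6, 38.5, 0, 0], [6, 38.5, 0, 0], [6, 38.5, 0, 0]],
], claw=1, grip_force=20)

```text
t: 2.33
eef_pos: [0.3488, 0.4096, 0.2266]
ee_rot: [-3.141, -0.0, 0.066]
force: [1.5, 0.8, 0.7]
width: 0.0266
gripper_force: 0.0
```

>>> servo_tool([
  [[6, 38.5, 0, 0], [6, 38.5, 0, 0], [6, 38.5, 0, 0], [6, 38.5, 0, 0], [6, 38.5, 0, 0], [6, 38.5, 0, 0], [6, 38.5, 0, 0], [6, 38.5, 0, 0], [6, 38.5, 0, 0], [6, 38.5, 0, 0]],
])

```text
t: 3.17
eef_pos: [0.4336, 0.0294, 0.2271]
ee_rot: [-3.141, -0.001, 0.066]
force: [1.1, 0.3, 0.7]
width: 0.0003
gripper_force: 0.0
```

>>> servo_tool([
  [[6, 38.5, 0, 0], [6, 38.5, 0, 0], [6, 38.5, 0, 0], [6, 38.5, 0, 0], [6, 38.5, 0, 0], [6, 38.5, 0, 0], [6, 38.5, 0, 0], [6, 38.5, 0, 0], [0, 0, 0, 0], [0, 0, 0, 0]],
])

```text
t: 4.0
eef_pos: [0.5013, -0.2751, 0.2257]
ee_rot: [-3.141, 0.001, 0.061]
force: [-0.5, -0.1, 0.3]
width: 0.0006
gripper_force: 0.0
```

>>> servo_tool([
  [[4, 18, 0, 0], [4, 18, 0, 0], [0, 0, 25, 0], [0, 0, 25, 0], [0, 0, 25, 0], [0, 0, 25, 0], [0, 0, 26, 0], [0, 0, 0, 0], [10, 0, 0, 0], [10, 0, 0, 0]],
])

```text
t: 4.83
eef_pos: [0.5333, -0.3069, 0.1024]
ee_rot: [3.141, -0.002, 0.066]
force: [0.6, 0.1, 0.4]
width: 0.0
gripper_force: 0.0
```

>>> servo_tool([
  [[9, 0, 0, 0], [9, 0, 0, 0], [9, 0, 0, 0], [9, 0, 0, 0], [9, 0, 0, 0], [8, 0, 0, 0], [8, 0, 0, 0], [4, 0, 0, 0], [0, 0, 0, 0], [0, 0, 0, 0]],
])

```text
t: 5.67
eef_pos: [0.5969, -0.303, 0.1004]
ee_rot: [-3.142, 0.0, 0.065]
force: [-0.3, 0.7, 0.4]
width: 0.0004
gripper_force: 0.0
```

Run:
```python
from h import *
st(); a=snap('scene');b=snap('side')
f=lambda i,x,y,w,h,s:cv2.resize(i[y:y+h,x:x+w],None,fx=s,fy=s,interpolation=cv2.INTER_CUBIC)
cv2.imwrite('pics/h1.png',np.hstack([f(a,130,80,130,150,3),f(b,350,180,130,150,3)])[:,:,::-1])
```

```text
t 5.67 p [ 0.5969 -0.303   0.1004] rpy [-3.142  0.     0.065] F [-0.3  0.7  0.4] w 0.0004 gf 0.0
```

View pics/h1.png

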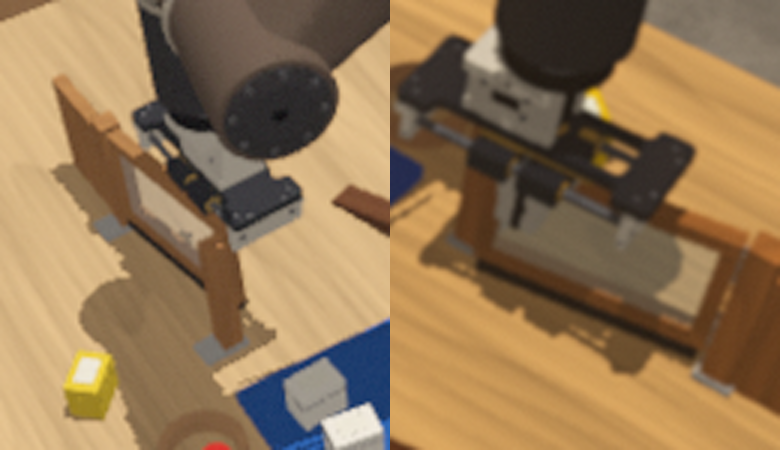

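The hatch is nearly shut, with the panel just short of the posts. I'll push on gently until it meets the stop.

>>> servo_tool([
  [[4, 0, 0, 0], [4, 0, 0, 0], [4, 0, 0, 0], [4, 0, 0, 0], [2, 0, 0, 0], [2, 0, 0, 0], [2, 0, 0, 0], [0, 0, 0, 0], [0, 0, 0, 0], [0, 0, 0, 0]],
])

```text
t: 6.6
eef_pos: [0.6187, -0.3016, 0.1006]
ee_rot: [3.142, -0.0, 0.065]
force: [0.3, 1.0, 0.9]
width: 0.0004
gripper_force: 0.0
```

>>> servo_tool([
  [[1, 0, 0, 0], [1, 0, 0, 0], [1, 0, 0, 0], [1, 0, 0, 0], [0, 0, 0, 0], [0, 0, 0, 0], [0, 0, 0, 0], [0, 0, 0, 0], [0, 0, 0, 0], [0, 0, 0, 0]],
])

```text
t: 7.43
eef_pos: [0.6225, -0.3012, 0.1005]
ee_rot: [-3.142, 0.0, 0.065]
force: [-3.1, 0.7, 1.1]
width: 0.0006
gripper_force: 1.0
```

>>> servo_tool([
  [[1, 0, 0, 0], [1, 0, 0, 0], [1, 0, 0, 0], [1, 0, 0, 0], [0, 0, 0, 0], [0, 0, 0, 0], [0, 0, 0, 0], [0, 0, 0, 0], [0, 0, 0, 0], [0, 0, 0, 0]],
])

```text
t: 8.27
eef_pos: [0.6225, -0.3011, 0.1006]
ee_rot: [-3.14, 0.007, 0.064]
force: [-14.8, 1.6, 9.5]
width: 0.0006
gripper_force: 7.5
```

The hatch is firmly against its stop at 15 N. I'll retreat and go over the wedge block.

>>> servo_tool([
  [[-15, 0, 0, 0], [-20, 0, 0, 0], [0, 0, -35, 0], [0, 0, -35, 0], [-32, -13, -20, 0], [-32, -13, 0, 0.1], [-31, -19, 0, 0.1], [-30, -21, 0, 0.1], [-27, -16, 0, 0.1], [-18, -15, 0, 0.1]],
], claw=-1)

```text
t: 9.1
eef_pos: [0.4323, -0.1939, 0.1909]
ee_rot: [-3.141, -0.001, -0.44]
force: [0.4, 0.6, 0.2]
width: 0.0616
gripper_force: 0.0
```

>>> servo_tool([
  [[0, 0, 0, 0.1], [0, 0, 0, 0.1], [0, 0, 0, 0.1], [0, 0, 0, 0.1], [0, 0, 0, 0.1], [0, 0, 0, 0.1], [0, 0, 0, 0.1], [0, 0, 0, 0.095], [0, 0, 0, 0], [0, 0, 0, 0]],
])

```text
t: 9.93
eef_pos: [0.4348, -0.1947, 0.1908]
ee_rot: [-3.141, -0.0, -1.227]
force: [-0.7, -0.2, -0.5]
width: 0.0876
gripper_force: 0.0
```

Run:
```python
from h import *
st(); k=eyes.calibration('wrist');a=snap('wrist','w1.png')
print(np.round(proj('wrist',[.393,-.238,.046],k)),np.round(proj('wrist',[.436,-.362,.004],k)))
print([(np.round(r['position'],3),r['conf']) for r in recognise('wrist','wedge_grip')])
m=[r for r in trace('wrist','wedge')]
print([(r['conf'],r['mask'].sum()) for r in m])
```

```text
t 9.93 p [ 0.4348 -0.1947  0.1908] rpy [-3.141 -0.    -1.227] F [-0.7 -0.2 -0.5] w 0.0876 gf 0.0
[343. 171.] [338.  45.]
[(array([ 0.406, -0.292,  0.022]), 0.88)]
[(0.91, np.int64(4640))]
```

View pics/w1.png

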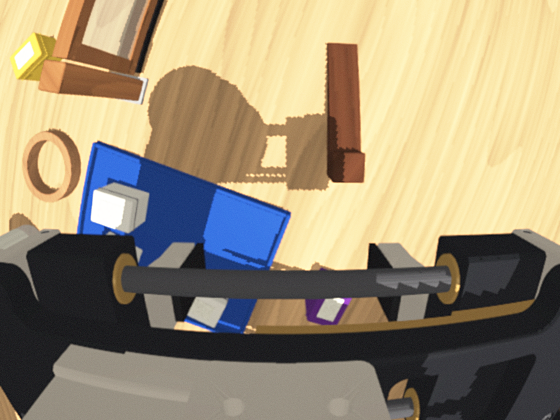

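The wrist view shows the wedge with its block's top centre at about (347,167) and its tip at (342,43).

```bash
cat >> h.py <<'E'
def to(p,yaw=None,cmd=None):
    "tool-axes shift (mm, at the present yaw) and turn to world p"
    s=telemetry.get_state(); y=s['ee_rot'][2]; d=(np.array(p)-np.array(s['eef_pos']))*1000
    print('shift',np.round([d[0]*np.cos(y)+d[1]*np.sin(y), d[0]*np.sin(y)-d[1]*np.cos(y), -d[2]],1),'turn',None if yaw is None else np.round(-(yaw-y),3))
E
python3 - <<'E'
from h import *
b=onz('wrist',347,167,.046);t=onz('wrist',342,43,.004);print(b,t,np.hypot(*(b-t)[:2]))
d=(t-b)[:2];y=np.arctan2(d[1],d[0]);print(y)
to([b[0],b[1],.006],y)
E
```

```text
[ 0.39004732 -0.24305702  0.046     ] [ 0.43221875 -0.36553899  0.004     ] 0.12953865205416895
-1.2392019423080016
shift [ 30.6  58.2 184.6] turn 0.012
```

>>> servo_tool([
  [[10, 20, 10, 0.012], [10, 19, 20, 0], [10.5, 19, 25, 0], [0, 0, 30, 0], [0, 0, 30, 0], [0, 0, 30, 0], [0, 0, 20, 0], [0, 0, 12, 0], [0, 0, 6, 0], [0, 0, 0, 0]],
])

```text
t: 10.92
eef_pos: [0.3888, -0.2424, 0.0065]
ee_rot: [3.139, 0.001, -1.241]
force: [-0.9, 0.0, 0.9]
width: 0.0874
gripper_force: 0.0
```

>>> servo_tool([
  [[0, 0, 0, 0], [0, 0, 0, 0], [0, 0, 0, 0], [0, 0, 0, 0], [0, 0, 0, 0], [0, 0, 0, 0], [0, 0, 0, 0], [0, 0, 0, 0], [0, 0, 0, 0], [0, 0, 0, 0]],
], claw=1, grip_force=40)

```text
t: 11.75
eef_pos: [0.3895, -0.2425, 0.0076]
ee_rot: [3.142, 0.0, -1.242]
force: [-1.4, -0.2, 1.6]
width: 0.0322
gripper_force: 39.9
```

>>> servo_tool([
  [[0, 0, -20, 0], [0, 0, 0, -0.12], [0, 0, 0, -0.12], [0, 0, 0, -0.12], [0, 0, 0, -0.12], [0, 0, 0, -0.12], [0, 0, 0, -0.12], [0, 0, 0, -0.12], [0, 0, 0, -0.12], [0, 0, 0, -0.12]],
])

```text
t: 12.58
eef_pos: [0.3892, -0.2424, 0.0273]
ee_rot: [-3.142, 0.001, -0.156]
force: [-0.6, -0.0, -1.3]
width: 0.0317
gripper_force: 40.0
```

>>> servo_tool([
  [[0, 0, 0, -0.12], [0, 0, 0, -0.107], [15, 21, 0, 0], [15, 21, 0, 0], [15, 21, 0, 0], [15, 21, 0, 0], [16, 22, 0, 0], [0, 0, 0, 0], [0, 0, 0, 0], [0, 0, 0, 0]],
])

```text
t: 13.42
eef_pos: [0.4712, -0.3429, 0.0268]
ee_rot: [-3.141, 0.002, 0.064]
force: [-0.1, -0.2, -1.5]
width: 0.0317
gripper_force: 40.0
```

Run:
```python
from h import *
st(); k=eyes.calibration('wrist');a=snap('wrist','w2.png');snap('side');
print(np.round(proj('wrist',[.602,-.335,.02],k)))
print([(np.round(r['position'],3),r['conf']) for r in recognise('side','sweep')])
```

```text
t 13.42 p [ 0.4712 -0.3429  0.0268] rpy [-3.141e+00  2.000e-03  6.400e-02] F [-0.1 -0.2 -1.5] w 0.0317 gf 40.0
[287.   9.]
[(array([ 0.632, -0.39 ,  0.019]), 0.57)]
```

View pics/w2.png

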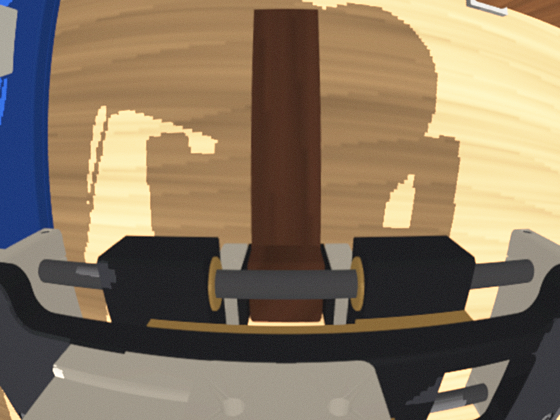

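The wedge is held straight and aligned. I'll lower it and slide it under.

>>> servo_tool([
  [[0, 0, 9, 0], [0, 0, 9.5, 0], [0, 0, 0, 0], [12, 0, 0, 0], [12, 0, 0, 0], [12, 0, 0, 0], [12, 0, 0, 0], [12, 0, 0, 0], [5, 0, 0, 0], [0, 0, 0, 0]],
])

```text
t: 14.4
eef_pos: [0.5383, -0.3387, 0.0085]
ee_rot: [-3.141, 0.0, 0.066]
force: [0.6, -0.2, -2.7]
width: 0.0315
gripper_force: 40.0
```

>>> servo_tool([
  [[2, 0, 0, 0], [2, 0, 0, 0], [2, 0, 0, 0], [2, 0, 0, 0], [0, 0, 0, 0], [0, 0, 0, 0], [0, 0, 0, 0], [0, 0, 0, 0], [0, 0, 0, 0], [0, 0, 0, 0]],
])

```text
t: 15.23
eef_pos: [0.5444, -0.3384, 0.0088]
ee_rot: [-3.141, 0.001, 0.065]
force: [-3.7, 0.2, -4.8]
width: 0.032
gripper_force: 40.0
```

>>> servo_tool([
  [[2, 0, 0, 0], [2, 0, 0, 0], [2, 0, 0, 0], [2, 0, 0, 0], [0, 0, 0, 0], [0, 0, 0, 0], [0, 0, 0, 0], [0, 0, 0, 0], [0, 0, 0, 0], [0, 0, 0, 0]],
])

```text
t: 16.07
eef_pos: [0.5525, -0.3378, 0.0087]
ee_rot: [-3.141, 0.001, 0.065]
force: [-5.1, 0.4, -8.3]
width: 0.032
gripper_force: 40.0
```

>>> servo_tool([
  [[2, 0, 0, 0], [2, 0, 0, 0], [2, 0, 0, 0], [2, 0, 0, 0], [0, 0, 0, 0], [0, 0, 0, 0], [0, 0, 0, 0], [0, 0, 0, 0], [0, 0, 0, 0], [0, 0, 0, 0]],
])

```text
t: 16.9
eef_pos: [0.5588, -0.3373, 0.0086]
ee_rot: [-3.14, 0.004, 0.064]
force: [-10.6, -1.2, -5.5]
width: 0.0318
gripper_force: 40.0
```

>>> servo_tool([
  [[0, 0, 0.5, 0], [2, 0, 0.5, 0], [2, 0, 0, 0], [1, 0, 0, 0], [0, 0, 0, 0], [0, 0, 0, 0], [0, 0, 0, 0], [0, 0, 0, 0], [0, 0, 0, 0], [0, 0, 0, 0]],
])

```text
t: 17.73
eef_pos: [0.5621, -0.3372, 0.0081]
ee_rot: [-3.14, 0.006, 0.064]
force: [-18.5, -0.1, 1.8]
width: 0.032
gripper_force: 40.0
```

>>> servo_tool([
  [[0, 0, 0, 0], [0, 0, 0, 0], [0, 0, 0, 0], [0, 0, 0, 0], [0, 0, 0, 0], [0, 0, 0, 0], [0, 0, 0, 0], [0, 0, 0, 0], [0, 0, 0, 0], [0, 0, 0, 0]],
], claw=-0.4)

```text
t: 18.57
eef_pos: [0.5661, -0.3372, 0.008]
ee_rot: [3.142, 0.0, 0.065]
force: [0.6, 0.4, -0.2]
width: 0.0614
gripper_force: 0.0
```

>>> servo_tool([
  [[0, 0, -15, 0], [0, 0, -25, 0], [0, 0, -30, 0], [0, 0, -30, 0], [0, 0, -40, 0], [0, 0, -40, 0], [-40, -20, -20, 0], [-40, -30, 0, 0], [-20, -30, 0, 0], [0, 0, 0, 0]],
])

```text
t: 19.4
eef_pos: [0.4697, -0.268, 0.2059]
ee_rot: [-3.14, -0.001, 0.065]
force: [-0.2, -0.5, -0.6]
width: 0.0613
gripper_force: 0.0
```

Run:
```python
from h import *
st(); w=snap('wrist');b=snap('side')
f=lambda i,x,y,W,h,s:cv2.resize(i[y:y+h,x:x+W],None,fx=s,fy=s,interpolation=cv2.INTER_CUBIC)
cv2.imwrite('pics/j1.png',np.hstack([f(w,100,0,400,300,1.0)[:300],f(b,320,200,160,120,2.5)])[:,:,::-1])
for p in [(.562,-.337,.046)]:print(np.round(proj('wrist',p)),np.round(proj('side',p)))
```

```text
t 19.4 p [ 0.4697 -0.268   0.2059] rpy [-3.14e+00 -1.00e-03  6.50e-02] F [-0.2 -0.5 -0.6] w 0.0613 gf 0.0
[359. 112.] [394. 286.]
```

View pics/j1.png

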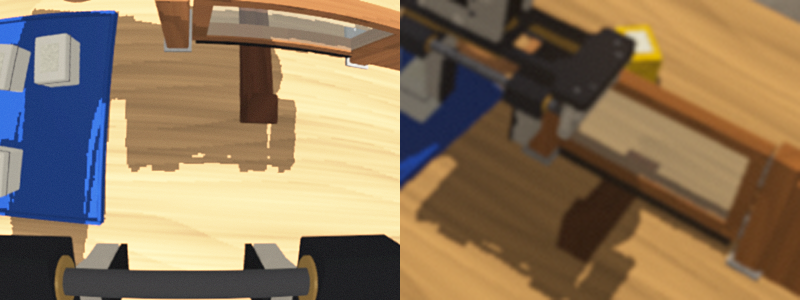

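The wedge is where I left it (block at about (359,109) in the wrist view, as predicted) and the hatch is shut. Next is the left lid.

>>> servo_tool([
  [[3, -39, -5, 0], [3, -39, 0, 0], [3, -39, 0, 0], [3, -39, 0, 0], [3, -39, 0, 0], [3, -39, 0, 0], [3, -39, 0, 0], [3, -39, 0, 0], [3, -39, 0, 0], [3, -39, 0, 0]],
], claw=-1)

```text
t: 20.33
eef_pos: [0.4793, 0.1223, 0.2102]
ee_rot: [3.142, -0.0, 0.065]
force: [0.6, -0.6, 0.5]
width: 0.0872
gripper_force: 0.0
```

>>> servo_tool([
  [[3, -39, 0, 0], [3, -39, 0, 0], [3, -39, 0, 0], [3, -39, 0, 0], [3, -39, 0, 0], [3, -39, 0, 0], [3, -39, 0, 0], [0, 0, 0, 0.03], [0, 0, 0, 0], [0, 0, 0, 0]],
])

```text
t: 21.17
eef_pos: [0.4822, 0.3942, 0.209]
ee_rot: [3.14, 0.001, 0.036]
force: [0.6, -0.0, -0.3]
width: 0.0875
gripper_force: 0.0
```

Run:
```python
from h import *
st(); w=snap('wrist','w3.png')
print(np.round(proj('wrist',(.539,.417,.106))))
for n in ['lid_left_fin','tray','case']:
  print(n,[(np.round(r['position'],3),r['conf']) for r in recognise('wrist',n)])
```

```text
t 21.17 p [0.4822 0.3942 0.209 ] rpy [3.14e+00 1.00e-03 3.60e-02] F [ 0.6 -0.  -0.3] w 0.0875 gf 0.0
[259. 140.]
lid_left_fin [(array([0.536, 0.34 , 0.076]), 0.63), (array([0.326, 0.299, 0.022]), 0.45)]
tray [(array([0.538, 0.432, 0.017]), 0.64)]
case [(array([0.549, 0.306, 0.077]), 0.94), (array([0.328, 0.298, 0.021]), 0.55)]
```

View pics/w3.png

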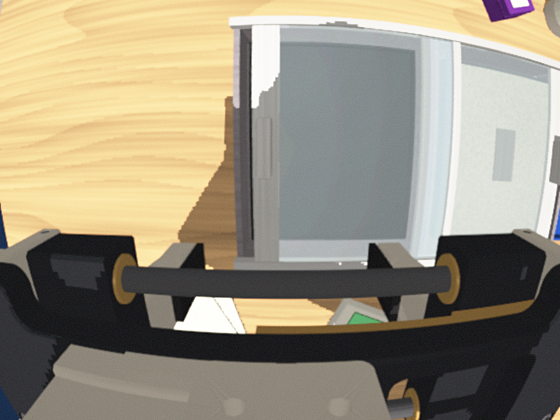

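Run:
```python
from h import *
for n,u,v,z in [('fin',264,147,.106),('fintop',264,117,.106),('finbot',264,178,.106),('caseL',233,18,.064),('caseL2',236,260,.064),('lidedge',252,140,.077),('caseR',556,62,.064),('wallinner',241,140,.064)]:
  print(n,np.round(onz('wrist',u,v,z)*1000,1))
f=onz('wrist',264,147,.106); to([f[0],f[1],.084],.03)
```

```text
fin [533.3 412.3 106. ]
fintop [557.7 413.  106. ]
finbot [507.9 411.7 106. ]
caseL [655.6 448.6  64. ]
caseL2 [415.  442.1  64. ]
lidedge [537.4 425.1  77. ]
caseR [666.1  72.7  64. ]
wallinner [536.5 436.8  64. ]
shift [ 51.7 -17.5 126.3] turn 0.005
```

>>> servo_tool([
  [[17, -6, 10, 0.009], [17, -6, 20, 0], [17.5, -5.5, 20, 0], [0, 0, 25, 0], [0, 0, 20, 0], [0, 0, 15, 0], [0, 0, 10, 0], [0, 0, 5, 0], [0, 0, 0, 0], [0, 0, 0, 0]],
])

```text
t: 22.2
eef_pos: [0.5333, 0.4131, 0.086]
ee_rot: [-3.141, -0.001, 0.026]
force: [-0.0, 0.2, 0.5]
width: 0.0873
gripper_force: 0.0
```

>>> servo_tool([
  [[0, 0, 0, 0], [0, 0, 0, 0], [0, 0, 0, 0], [0, 0, 0, 0], [0, 0, 0, 0], [0, 0, 0, 0], [0, 0, 0, 0], [0, 0, 0, 0], [0, 0, 0, 0], [0, 0, 0, 0]],
], claw=1, grip_force=15)

```text
t: 23.03
eef_pos: [0.5328, 0.4129, 0.085]
ee_rot: [3.142, 0.0, 0.026]
force: [-0.5, -0.3, -0.3]
width: 0.0264
gripper_force: 0.0
```

>>> servo_tool([
  [[0, 0, 0, 0], [0, 0, 0, 0], [0, 0, 0, 0], [0, 5, 0, 0], [0, 10, 0, 0], [0, 15, 0, 0], [0, 20, 0, 0], [0, 20, 0, 0], [0, 20, 0, 0], [0, 15, 0, 0]],
])

```text
t: 23.87
eef_pos: [0.5364, 0.3055, 0.0851]
ee_rot: [-3.141, -0.001, 0.026]
force: [7.5, 2.4, -5.9]
width: 0.0119
gripper_force: 15.0
```

>>> servo_tool([
  [[0, 6, 0, 0], [0, 4, 0, 0], [0, 2, 0, 0], [0, 2, 0, 0], [0, 1, 0, 0], [0, 1, 0, 0], [0, 0, 0, 0], [0, 0, 0, 0], [0, 0, 0, 0], [0, 0, 0, 0]],
])

```text
t: 24.7
eef_pos: [0.5368, 0.2932, 0.0851]
ee_rot: [-3.138, -0.002, 0.026]
force: [2.7, 10.6, -7.8]
width: 0.0118
gripper_force: 15.0
```

The lid is fully open against its stop. I'll release it and go over the basket.

>>> servo_tool([
  [[0, 0, 0, 0], [0, 0, 0, 0], [0, 0, 0, 0], [0, 0, 0, 0], [0, 0, -20, 0], [0, 0, -30, 0], [0, 0, -40, 0], [0, 38, -40, 0], [0, 38, -30, 0], [0, 38, 0, 0]],
], claw=-1, grip_force=30)

```text
t: 25.53
eef_pos: [0.5408, 0.1929, 0.2372]
ee_rot: [-3.138, -0.008, 0.029]
force: [1.6, 0.3, 1.6]
width: 0.0728
gripper_force: 0.0
```

>>> servo_tool([
  [[0, 38, 0, 0], [0, 38, 0, 0], [0, 38, 0, 0], [0, 38, 0, 0], [0, 37, 0, 0.12], [0, 0, 0, 0.12], [0, 0, 0, 0.12], [0, 0, 0, 0.12], [0, 0, 0, 0.12], [0, 0, 0, 0.12]],
])

```text
t: 26.37
eef_pos: [0.543, 0.0028, 0.2311]
ee_rot: [3.141, 0.0, -0.701]
force: [-0.1, -0.2, 0.5]
width: 0.0878
gripper_force: 0.0
```

>>> servo_tool([
  [[0, 0, 0, 0.12], [0, 0, 0, 0.12], [0, 0, 0, 0.12], [0, 0, 0, 0.12], [0, 0, 0, 0.12], [0, 0, 0, 0.12], [0, 0, 0, 0.12], [0, 0, 0, 0.03], [0, 0, 0, 0], [0, 0, 0, 0]],
])

```text
t: 27.2
eef_pos: [0.5432, 0.0032, 0.2311]
ee_rot: [3.141, -0.0, -1.563]
force: [0.7, -0.7, -0.3]
width: 0.0878
gripper_force: 0.0
```

Run:
```python
from h import *
st(); w=snap('wrist','w4.png')
k=eyes.calibration('wrist');print(np.round(-cv2.Rodrigues(np.array(k['rvec']))[0].T@np.array(k['tvec']).ravel(),3))
for n in ['box0_c']:
  print(n,[(np.round(r['position'],3),r['conf']) for r in recognise('wrist',n)])
```

```text
t 27.2 p [0.5432 0.0032 0.2311] rpy [ 3.141 -0.    -1.563] F [ 0.7 -0.7 -0.3] w 0.0878 gf 0.0
[ 0.544 -0.067  0.39 ]
box0_c []
```

View pics/w4.png

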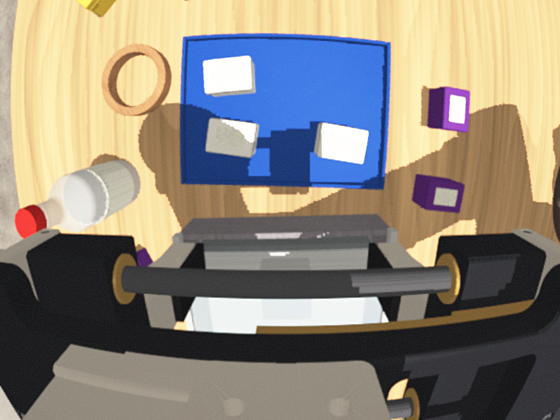

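The three white boxes lie in the basket at about (229,76), (231,136) and (342,142) in the wrist view. Purple and yellow look-alikes are outside it. I'll grip each across its 50 mm length.

Run:
```python
from h import *
for n,u,v in [('A',229,76),('B',231,136),('C',342,142)]:
  b=onz('wrist',u,v,.051); print(n,np.round(b*1000)); to([b[0],b[1],.022])
```

```text
A [ 603. -119.   51.]
shift [122.4 -58.4 209.1] turn None
B [601. -55.  51.]
shift [ 58.8 -56.9 209.1] turn None
C [485. -50.  51.]
shift [ 52.4  59.  209.1] turn None
```

>>> servo_tool([
  [[17, 20, 10, 0.1], [18, 19, 25, 0], [12, 25, 30, 0], [0, 0, 35, 0], [0, 0, 35, 0], [0, 0, 30, 0], [0, 0, 22, 0], [0, 0, 14, 0], [0, 0, 6, 0], [0, 0, 0, 0]],
])

```text
t: 28.13
eef_pos: [0.4763, -0.0396, 0.023]
ee_rot: [3.139, -0.001, -1.663]
force: [0.1, 0.7, 0.2]
width: 0.0876
gripper_force: 0.0
```

>>> servo_tool([
  [[0, 0, 0, 0], [0, 0, 0, 0], [0, 0, 0, 0], [0, 0, 0, 0], [0, 0, 0, 0], [0, 0, 0, 0], [0, 0, 0, 0], [0, 0, 0, 0], [0, 0, -6, 0], [0, 0, -12, 0]],
], claw=1)

```text
t: 28.97
eef_pos: [0.4749, -0.0398, 0.041]
ee_rot: [3.137, -0.001, -1.665]
force: [-0.5, -0.4, -1.3]
width: 0.0499
gripper_force: 30.0
```

>>> servo_tool([
  [[0, 0, -40, 0], [0, 0, -40, 0], [0, 0, -40, 0], [0, 0, -40, -0.12], [-30, -2, 0, 0], [-38, -2, 0, 0], [-38, -2, 0, 0], [-38, -2, 0, 0], [-38, -2, 0, 0], [-38, -2, 0, 0]],
], grip_force=45)

```text
t: 29.8
eef_pos: [0.4817, 0.1821, 0.2019]
ee_rot: [3.14, -0.001, -1.544]
force: [1.0, -0.3, -1.9]
width: 0.05
gripper_force: 45.0
```

>>> servo_tool([
  [[-38, -2, 0, 0], [-38, -2, 0, 0], [-38, -2, 0, 0], [-38, -2, 0, 0], [-38, -2, 0, 0], [-30, -2, 0, 0], [-10, 0, 0, 0], [0, 0, 0, 0], [0, 0, 0, 0], [0, 0, 0, 0]],
])

```text
t: 30.63
eef_pos: [0.4884, 0.4098, 0.2017]
ee_rot: [3.14, -0.001, -1.544]
force: [0.8, -0.3, -1.4]
width: 0.05
gripper_force: 45.0
```

Run:
```python
from h import *
st(); to([.485,.410,.026],-1.544)
```

```text
t 30.63 p [0.4884 0.4098 0.2017] rpy [ 3.140e+00 -1.000e-03 -1.544e+00] F [ 0.8 -0.3 -1.4] w 0.05 gf 45.0
shift [ -0.3   3.4 175.7] turn -0.0
```

>>> servo_tool([
  [[0, 1, 30, 0], [0, 0, 35, 0], [0, 0, 35, 0], [0, 0, 30, 0], [0, 0, 20, 0], [0, 0, 12, 0], [0, 0, 7, 0], [0, 0, 5, 0], [0, 0, 1, 0], [0, 0, 0, 0]],
])

```text
t: 31.47
eef_pos: [0.4884, 0.4115, 0.0281]
ee_rot: [-3.141, 0.001, -1.544]
force: [0.1, 0.3, -1.2]
width: 0.0499
gripper_force: 45.0
```

>>> servo_tool([
  [[0, 0, 0, 0], [0, 0, 0, 0], [0, 0, 0, 0], [0, 0, 0, 0], [0, 0, -10, 0], [0, 0, -20, 0], [0, 0, -30, 0], [0, 0, -40, 0], [0, 0, -40, 0], [0, 0, -35, 0]],
], claw=-0.4)

```text
t: 32.3
eef_pos: [0.4882, 0.4112, 0.2059]
ee_rot: [-3.14, 0.001, -1.543]
force: [0.8, 0.6, 0.6]
width: 0.0615
gripper_force: 0.0
```

>>> servo_tool([
  [[37, -4, -5, 0], [37, -4, -5, 0], [37, -4, -5, 0], [37, -4, -5, 0], [37, -4, -5, 0], [37, -4, 0, 0], [37, -4, 0, 0], [37, -4, 0, 0], [37, -4, 0, 0], [37, -4, 0, 0]],
], claw=-1)

```text
t: 33.13
eef_pos: [0.5378, 0.0406, 0.2284]
ee_rot: [-3.14, 0.0, -1.543]
force: [0.6, -0.3, -0.3]
width: 0.0877
gripper_force: 0.0
```

>>> servo_tool([
  [[37, -4, 0, 0], [0, 0, 0, 0.02], [0, 0, 0, 0], [0, 0, 0, 0], [0, 0, 0, 0], [0, 0, 0, 0], [0, 0, 0, 0], [0, 0, 0, 0], [0, 0, 0, 0], [0, 0, 0, 0]],
])

```text
t: 33.97
eef_pos: [0.5429, 0.0059, 0.2271]
ee_rot: [3.142, -0.0, -1.563]
force: [0.5, -0.3, -0.1]
width: 0.0877
gripper_force: 0.0
```

```bash
cat >> h.py <<'E'
def boxes(c='wrist',poly=None,z=.016,zt=.04):
    k=eyes.calibration(c); im=snap(c); hsv=cv2.cvtColor(im,cv2.COLOR_RGB2HSV)
    q=np.array([proj(c,[x,y,z],k) for x,y in poly]).astype(np.int32)
    m=np.zeros(im.shape[:2],np.uint8); cv2.fillConvexPoly(m,q,255)
    m&=((hsv[...,1]<90)&(hsv[...,2]>70)).astype(np.uint8)*255
    m=cv2.morphologyEx(m,cv2.MORPH_OPEN,np.ones((5,5),np.uint8))
    n,l,s,cc=cv2.connectedComponentsWithStats(m)
    for i in range(1,n):
        if s[i,4]>300:
            r=cv2.minAreaRect(np.argwhere(l==i)[:,::-1].astype(np.float32))
            print(np.round(cc[i]),s[i,4],np.round(onz(c,*cc[i],zt,k)*1000),'rect',np.round(r[1]),round(r[2],1))
E
python3 - <<'E'
from h import *
st(); boxes(poly=[(.435,-.16),(.665,-.16),(.665,0),(.435,0)])
im=snap('wrist','w5.png')
E
```

```text
t 33.97 p [0.5429 0.0059 0.2271] rpy [ 3.142 -0.    -1.563] F [ 0.5 -0.3 -0.1] w 0.0877 gf 0.0
[228.  73.] 1945 [ 605. -120.   40.] rect [39. 52.] 85.2
[230. 135.] 1810 [602. -54.  40.] rect [51. 36.] 7.4
```

>>> servo_tool([
  [[30, -29, 10, 0], [30.5, -29.5, 25, 0], [0, 0, 30, 0.11], [0, 0, 35, 0], [0, 0, 35, 0], [0, 0, 30, 0], [0, 0, 20, 0], [0, 0, 13, 0], [0, 0, 6, 0], [0, 0, 0, 0]],
])

```text
t: 34.9
eef_pos: [0.5956, -0.0493, 0.0257]
ee_rot: [3.139, -0.001, -1.674]
force: [0.8, -0.5, 1.3]
width: 0.0874
gripper_force: 0.0
```

>>> servo_tool([
  [[0, 0, 0, 0], [0, 0, 0, 0], [0, 0, 0, 0], [0, 0, 0, 0], [0, 0, 0, 0], [0, 0, 0, 0], [0, 0, 0, 0], [0, 0, 0, 0], [0, 0, -6, 0], [0, 0, -12, 0]],
], claw=1)

```text
t: 35.73
eef_pos: [0.594, -0.0494, 0.0436]
ee_rot: [3.136, -0.001, -1.675]
force: [-0.4, -0.4, -1.4]
width: 0.0494
gripper_force: 45.0
```

>>> servo_tool([
  [[0, 0, -40, 0], [0, 0, -40, 0], [0, 0, -40, 0], [0, 0, -36, -0.125], [-38, 0, 0, -0.006], [-38, 0, 0, 0], [-38, 0, 0, 0], [-38, 0, 0, 0], [-38, 0, 0, 0], [-38, 0, 0, 0]],
])

```text
t: 36.57
eef_pos: [0.5886, 0.18, 0.2007]
ee_rot: [3.139, -0.001, -1.543]
force: [0.2, -1.0, -2.9]
width: 0.0497
gripper_force: 45.0
```

>>> servo_tool([
  [[-38, 0, 0, 0], [-38, 0, 0, 0], [-38, 0, 0, 0], [-38, 0, 0, 0], [-38, 0, 0, 0], [-28, 0, 0, 0], [-9, 0, 0, 0], [0, 0, 0, 0], [0, 0, 0, 0], [0, 0, 0, 0]],
])

```text
t: 37.4
eef_pos: [0.5835, 0.4045, 0.2007]
ee_rot: [3.14, -0.001, -1.543]
force: [1.1, -0.6, -1.3]
width: 0.0496
gripper_force: 45.0
```

Run:
```python
from h import *
st(); to([.585,.406,.029],-1.544)
```

```text
t 37.4 p [0.5835 0.4045 0.2007] rpy [ 3.140e+00 -1.000e-03 -1.543e+00] F [ 1.1 -0.6 -1.3] w 0.0496 gf 45.0
shift [ -1.5  -1.5 171.7] turn 0.001
```

>>> servo_tool([
  [[0, 0, 30, 0], [0, 0, 35, 0], [0, 0, 35, 0], [0, 0, 30, 0], [0, 0, 20, 0], [0, 0, 10, 0], [0, 0, 6, 0], [0, 0, 4, 0], [0, 0, 1, 0], [0, 0, 0, 0]],
])

```text
t: 38.23
eef_pos: [0.5846, 0.4061, 0.0316]
ee_rot: [-3.14, 0.001, -1.543]
force: [0.2, -0.8, -1.8]
width: 0.0499
gripper_force: 45.0
```

>>> servo_tool([
  [[0, 0, 0, 0], [0, 0, 0, 0], [0, 0, 0, 0], [0, 0, 0, 0], [0, 0, -10, 0], [0, 0, -20, 0], [0, 0, -30, 0], [0, 0, -40, 0], [0, 0, -40, 0], [0, 0, -35, 0]],
], claw=-0.4)

```text
t: 39.07
eef_pos: [0.5842, 0.4058, 0.2092]
ee_rot: [-3.14, 0.001, -1.542]
force: [0.6, 1.1, 1.5]
width: 0.0613
gripper_force: 0.0
```

>>> servo_tool([
  [[37, 0, -5, 0], [37, 0, -5, 0], [37, 0, -5, 0], [37, 0, -5, 0], [37, 0, -5, 0], [37, 0, 0, 0], [37, 0, 0, 0], [37, 0, 0, 0], [37, 0, 0, 0], [37, 0, 0, 0]],
], claw=-1)

```text
t: 39.9
eef_pos: [0.594, 0.0342, 0.2316]
ee_rot: [-3.14, 0.0, -1.542]
force: [0.0, -0.5, 0.2]
width: 0.0878
gripper_force: 0.0
```

>>> servo_tool([
  [[37, 0, 0, 0], [30, 0, 0, 0.02], [0, 0, 0, 0], [0, 0, 0, 0], [0, 0, 0, 0], [0, 0, 0, 0], [0, 0, 0, 0], [0, 0, 0, 0], [0, 0, 0, 0], [0, 0, 0, 0]],
])

```text
t: 40.73
eef_pos: [0.5962, -0.0305, 0.2302]
ee_rot: [3.141, -0.0, -1.562]
force: [-0.3, -0.3, -0.7]
width: 0.0875
gripper_force: 0.0
```

Run:
```python
from h import *
st(); boxes(poly=[(.435,-.16),(.665,-.16),(.665,0),(.435,0)])
```

```text
t 40.73 p [ 0.5962 -0.0305  0.2302] rpy [ 3.141 -0.    -1.562] F [-0.3 -0.3 -0.7] w 0.0875 gf 0.0
[277. 105.] 1771 [ 606. -121.   40.] rect [36. 50.] 86.8
```

>>> servo_tool([
  [[30, -3, 10, 0], [30, -3, 20, 0], [30, -3, 25, 0], [0, 0, 35, -0.06], [0, 0, 35, 0], [0, 0, 35, 0], [0, 0, 25, 0], [0, 0, 14, 0], [0, 0, 7, 0], [0, 0, 0, 0]],
])

```text
t: 41.62
eef_pos: [0.6049, -0.121, 0.0225]
ee_rot: [3.138, -0.0, -1.503]
force: [0.2, -0.4, 0.1]
width: 0.0878
gripper_force: 0.0
```

>>> servo_tool([
  [[0, 0, 0, 0], [0, 0, 0, 0], [0, 0, 0, 0], [0, 0, 0, 0], [0, 0, 0, 0], [0, 0, 0, 0], [0, 0, 0, 0], [0, 0, 0, 0], [0, 0, -6, 0], [0, 0, -12, 0]],
], claw=1)

```text
t: 42.45
eef_pos: [0.6044, -0.121, 0.0411]
ee_rot: [3.138, 0.0, -1.503]
force: [0.6, -0.0, -1.6]
width: 0.0499
gripper_force: 45.0
```

>>> servo_tool([
  [[0, 0, -40, 0], [0, 0, -40, 0], [0, 0, -40, 0], [0, 0, -40, 0.041], [-38, 4.4, 0, 0], [-38, 4.4, 0, 0], [-38, 4.4, 0, 0], [-38, 4.4, 0, 0], [-38, 4.4, 0, 0], [-38, 4.4, 0, 0]],
])

```text
t: 43.28
eef_pos: [0.5726, 0.1078, 0.2034]
ee_rot: [-3.141, 0.001, -1.544]
force: [1.4, -0.1, -2.6]
width: 0.0498
gripper_force: 45.0
```

>>> servo_tool([
  [[-38, 4.4, 0, 0], [-38, 4.4, 0, 0], [-38, 4.4, 0, 0], [-38, 4.4, 0, 0], [-38, 4.4, 0, 0], [-38, 4.4, 0, 0], [-17, 2, 0, 0], [0, 0, 0, 0], [0, 0, 0, 0], [0, 0, 0, 0]],
])

```text
t: 44.12
eef_pos: [0.5381, 0.3498, 0.2025]
ee_rot: [3.141, -0.0, -1.544]
force: [-1.3, -0.7, -1.7]
width: 0.0497
gripper_force: 45.0
```

Run:
```python
from h import *
s=st(); to([.536,.351,.026],-1.544); im=snap('scene'); snap('wrist')
f=lambda i,x,y,W,h,s:cv2.resize(i[y:y+h,x:x+W],None,fx=s,fy=s,interpolation=cv2.INTER_CUBIC)
cv2.imwrite('pics/p1.png',f(im,240,200,180,170,3.5)[:,:,::-1])
```

```text
t 44.12 p [0.5381 0.3498 0.2025] rpy [ 3.141 -0.    -1.544] F [-1.3 -0.7 -1.7] w 0.0497 gf 45.0
shift [ -1.2   2.1 176.5] turn 0.0
```

View pics/p1.png

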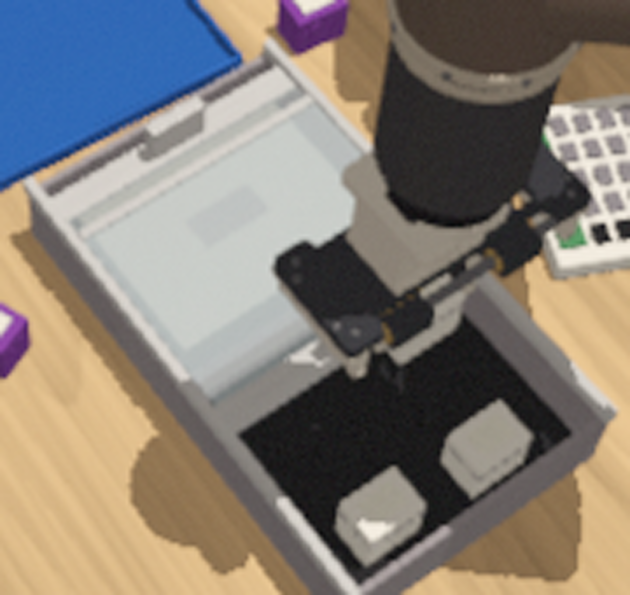

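Both boxes stand in the black tray, with a clear spot between them and the lid edge. I'll place the third there.

>>> servo_tool([
  [[-1, 2, 30, 0], [0, 0, 35, 0], [0, 0, 35, 0], [0, 0, 30, 0], [0, 0, 20, 0], [0, 0, 13, 0], [0, 0, 7, 0], [0, 0, 4, 0], [0, 0, 2, 0], [0, 0, 0, 0]],
])

```text
t: 45.05
eef_pos: [0.5369, 0.3513, 0.0273]
ee_rot: [-3.141, 0.001, -1.544]
force: [0.9, 0.4, -1.4]
width: 0.0498
gripper_force: 45.0
```

>>> servo_tool([
  [[0, 0, 0, 0], [0, 0, 0, 0], [0, 0, 0, 0], [0, 0, 0, 0], [0, 0, -10, 0], [0, 0, -20, 0], [0, 0, -30, 0], [0, 0, -40, 0], [0, 0, -30, 0], [0, 0, 0, 0]],
], claw=-0.4)

```text
t: 45.88
eef_pos: [0.5394, 0.3538, 0.165]
ee_rot: [-3.132, 0.007, -1.542]
force: [0.9, 1.1, 1.1]
width: 0.0614
gripper_force: 0.0
```

>>> servo_tool([
  [[0, 0, 0, -0.121], [0, 0, 0, -0.121], [0, 0, 0, -0.121], [0, 0, 0, -0.121], [0, 0, 0, -0.121], [0, 0, 0, -0.121], [0, 0, 0, -0.121], [0, 0, 0, -0.121], [0, 0, 0, -0.121], [0, 0, 0, -0.121]],
], claw=-1)

```text
t: 46.72
eef_pos: [0.5363, 0.3514, 0.1571]
ee_rot: [-3.141, -0.0, -0.328]
force: [-0.6, -0.6, -0.3]
width: 0.0879
gripper_force: 0.0
```

>>> servo_tool([
  [[0, 0, 0, -0.121], [0, 0, 0, -0.121], [0, 0, 0, -0.121], [0, 29, 0, 0], [0, 29, 0, 0], [0, 0, 0, 0], [0, 0, 0, 0], [0, 0, 0, 0], [0, 0, 0, 0], [0, 0, 0, 0]],
])

```text
t: 47.55
eef_pos: [0.538, 0.2941, 0.1564]
ee_rot: [-3.141, -0.0, 0.03]
force: [-0.0, -0.2, -0.6]
width: 0.0876
gripper_force: 0.0
```

Run:
```python
from h import *
st(); to([.5368,.2932,.086],.027)
```

```text
t 47.55 p [0.538  0.2941 0.1564] rpy [-3.141 -0.     0.03 ] F [-0.  -0.2 -0.6] w 0.0876 gf 0.0
shift [-1.2  0.8 70.4] turn 0.003
```

>>> servo_tool([
  [[0, 0, 20, 0.003], [0, 0, 20, 0], [0, 0, 15, 0], [0, 0, 10, 0], [0, 0, 5, 0], [0, 0, 0, 0], [0, 0, 0, 0], [0, 0, 0, 0], [0, 0, 0, 0], [0, 0, 0, 0]],
])

```text
t: 48.38
eef_pos: [0.5383, 0.2937, 0.0871]
ee_rot: [-3.141, -0.001, 0.026]
force: [-0.3, 0.2, -0.2]
width: 0.0874
gripper_force: 0.0
```

>>> servo_tool([
  [[0, 0, 0, 0], [0, 0, 0, 0], [0, 0, 0, 0], [0, 0, 0, 0], [0, 0, 0, 0], [0, 0, 0, 0], [0, 0, 0, 0], [0, 0, 0, 0], [0, 0, 0, 0], [0, 0, 0, 0]],
], claw=1, grip_force=15)

```text
t: 49.22
eef_pos: [0.538, 0.2933, 0.0862]
ee_rot: [3.142, 0.0, 0.026]
force: [1.0, 0.5, -0.4]
width: 0.0268
gripper_force: 0.0
```

>>> servo_tool([
  [[0, 0, 0, 0], [0, 0, 0, 0], [0, 0, 0, 0], [0, -5, 0, 0], [0, -10, 0, 0], [0, -18, 0, 0], [0, -20, 0, 0], [0, -20, 0, 0], [0, -20, 0, 0], [0, -15, 0, 0]],
])

```text
t: 50.05
eef_pos: [0.5343, 0.4043, 0.0862]
ee_rot: [3.141, 0.0, 0.028]
force: [-2.4, -2.5, 2.9]
width: 0.012
gripper_force: 15.0
```

>>> servo_tool([
  [[0, -10, 0, 0], [0, -8, 0, 0], [0, -5, 0, 0], [0, -3, 0, 0], [0, -2, 0, 0], [0, -1, 0, 0], [0, -1, 0, 0], [0, 0, 0, 0], [0, 0, 0, 0], [0, 0, 0, 0]],
])

```text
t: 50.88
eef_pos: [0.5335, 0.432, 0.0862]
ee_rot: [-3.141, 0.001, 0.026]
force: [-5.7, -0.3, 3.8]
width: 0.0118
gripper_force: 15.0
```

Not at the stop yet, so I'll push on until the force rises.

>>> servo_tool([
  [[0, -1, 0, 0], [0, -1, 0, 0], [0, -1, 0, 0], [0, -1, 0, 0], [0, 0, 0, 0], [0, 0, 0, 0], [0, 0, 0, 0], [0, 0, 0, 0], [0, 0, 0, 0], [0, 0, 0, 0]],
])

```text
t: 51.72
eef_pos: [0.5334, 0.4333, 0.0862]
ee_rot: [3.138, 0.002, 0.026]
force: [-4.2, -8.5, 7.6]
width: 0.0119
gripper_force: 15.0
```

>>> servo_tool([
  [[0, 0, 0, 0], [0, 0, 0, 0], [0, 0, 0, 0], [0, 0, 0, 0], [0, 0, -15, 0], [0, 0, -25, 0], [0, 0, -35, 0], [-5, 35, -39, 0], [-5, 35, 0, 0], [-5, 35, 0, 0]],
], claw=-1)

```text
t: 52.55
eef_pos: [0.5236, 0.338, 0.1944]
ee_rot: [-3.138, -0.004, 0.028]
force: [0.0, 0.0, -0.6]
width: 0.0729
gripper_force: 0.0
```

>>> servo_tool([
  [[-5, 35, 0, 0], [-5, 35, 0, 0], [-5, 35, 0, 0], [-5, 35, 0, 0], [-5, 35, 0, 0], [-5, 35, 0, 0], [-7, 38, 0, 0], [0, 0, 0, 0], [0, 0, 0, 0], [0, 0, 0, 0]],
])

```text
t: 53.38
eef_pos: [0.4929, 0.0886, 0.1925]
ee_rot: [-3.141, -0.001, 0.025]
force: [-0.6, 0.1, 0.2]
width: 0.0877
gripper_force: 0.0
```

Run:
```python
from h import *
st(); w=snap('wrist','w6.png')
print(np.round(proj('wrist',(.547,.079,.106))))
```

```text
t 53.38 p [0.4929 0.0886 0.1925] rpy [-3.141e+00 -1.000e-03  2.500e-02] F [-0.6  0.1  0.2] w 0.0877 gf 0.0
[301. 146.]
```

View pics/w6.png

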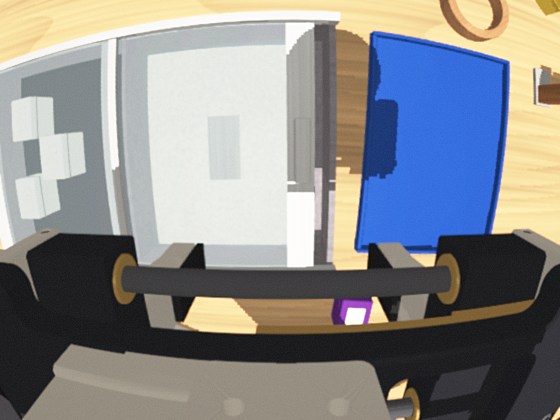

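The three boxes lie under the closed left lid. The right lid's fin, at (302,150), is still about 20 mm ajar, so I'll close that too.

Run:
```python
from h import *
f=onz('wrist',302,150,.106);print(f,onz('wrist',337,100,.064)); to([f[0],f[1],.084],.027)
```

```text
[0.54386773 0.07813504 0.106     ] [0.58637971 0.0465977  0.064     ]
shift [ 50.6  12.3 108.4] turn -0.001
```

>>> servo_tool([
  [[17, 4, 0, 0], [17, 4, 10, 0], [16, 3, 20, 0], [0, 0, 25, 0], [0, 0, 25, 0], [0, 0, 15, 0], [0, 0, 8, 0], [0, 0, 4, 0], [0, 0, 0, 0], [0, 0, 0, 0]],
])

```text
t: 54.27
eef_pos: [0.5433, 0.0794, 0.0858]
ee_rot: [-3.141, -0.001, 0.027]
force: [0.4, -0.8, 0.6]
width: 0.0877
gripper_force: 0.0
```

>>> servo_tool([
  [[0, 0, 0, 0], [0, 0, 0, 0], [0, 0, 0, 0], [0, 0, 0, 0], [0, 0, 0, 0], [0, 0, 0, 0], [0, 0, 0, 0], [0, 0, 0, 0], [0, 0, 0, 0], [0, 0, 0, 0]],
], claw=1)

```text
t: 55.1
eef_pos: [0.5426, 0.0787, 0.0851]
ee_rot: [3.142, 0.0, 0.026]
force: [-0.1, 0.4, -0.7]
width: 0.0264
gripper_force: 0.0
```

>>> servo_tool([
  [[0, 0, 0, 0], [0, 0, 0, 0], [0, 0, 0, 0], [0, 3, 0, 0], [0, 4, 0, 0], [0, 4, 0, 0], [0, 3, 0, 0], [0, 2, 0, 0], [0, 0, 0, 0], [0, 0, 0, 0]],
])

```text
t: 55.93
eef_pos: [0.5432, 0.0622, 0.0851]
ee_rot: [3.141, -0.0, 0.026]
force: [0.7, -1.4, -1.7]
width: 0.0122
gripper_force: 15.0
```

>>> servo_tool([
  [[0, 1, 0, 0], [0, 1, 0, 0], [0, 1, 0, 0], [0, 1, 0, 0], [0, 1, 0, 0], [0, 0, 0, 0], [0, 0, 0, 0], [0, 0, 0, 0], [0, 0, 0, 0], [0, 0, 0, 0]],
])

```text
t: 56.77
eef_pos: [0.5433, 0.0576, 0.0851]
ee_rot: [3.141, -0.0, 0.026]
force: [2.1, -1.2, -3.2]
width: 0.0119
gripper_force: 15.0
```

>>> servo_tool([
  [[0, 1, 0, 0], [0, 1, 0, 0], [0, 1, 0, 0], [0, 0, 0, 0], [0, 0, 0, 0], [0, 0, 0, 0], [0, 0, 0, 0], [0, 0, 0, 0], [0, 0, 0, 0], [0, 0, 0, 0]],
])

```text
t: 57.6
eef_pos: [0.5434, 0.0572, 0.0851]
ee_rot: [-3.138, -0.001, 0.026]
force: [-3.1, 13.7, -2.5]
width: 0.0118
gripper_force: 15.0
```

>>> servo_tool([
  [[0, 1, 0, 0], [0, 1, 0, 0], [0, 0, 0, 0], [0, 0, 0, 0], [0, 0, 0, 0], [0, 0, 0, 0], [0, 0, 0, 0], [0, 0, 0, 0], [0, 0, 0, 0], [0, 0, 0, 0]],
])

```text
t: 58.43
eef_pos: [0.5434, 0.0571, 0.085]
ee_rot: [-3.136, -0.002, 0.026]
force: [-5.1, 23.7, -2.7]
width: 0.0118
gripper_force: 15.0
```

>>> servo_tool([
  [[0, -3, 0, 0], [0, 0, 0, 0], [0, 0, 0, 0], [0, 0, 0, 0], [0, 0, -15, 0], [0, 0, -25, 0], [0, 0, -35, 0], [-25, 0, -40, 0], [-30, 0, -30, 0], [-30, 0, 0, 0]],
], claw=-1)

```text
t: 59.27
eef_pos: [0.464, 0.0536, 0.2304]
ee_rot: [-3.14, -0.008, 0.026]
force: [0.6, 1.2, 0.9]
width: 0.0729
gripper_force: 0.0
```

Run:
```python
from h import *
st(); a=snap('scene');b=snap('side')
f=lambda i,x,y,W,h,s:cv2.resize(i[y:y+h,x:x+W],None,fx=s,fy=s,interpolation=cv2.INTER_CUBIC)
cv2.imwrite('pics/f1.png',np.hstack([f(a,130,90,290,290,1.4),f(b,130,120,290*1,290,1.4)])[:,:,::-1] if 0 else np.hstack([f(a,140,90,280,280,1.4),f(b,200,100,280,280,1.4)])[:,:,::-1])
```

```text
t 59.27 p [0.464  0.0536 0.2304] rpy [-3.14  -0.008  0.026] F [0.6 1.2 0.9] w 0.0729 gf 0.0
```

View pics/f1.png

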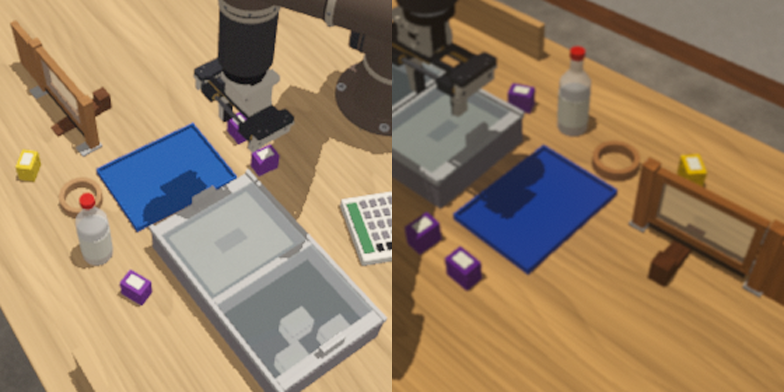

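The final view shows both lids flush, three boxes in the tray, the basket empty, the hatch shut with the wedge under it, and the bystanders where they were.

```bash
python3 -c "
from h import *
print(ticket.job_done())"
```

```text
the job is handed in; nothing more can be done
None
```

I handed the job in at about 59 s of the 210 s. The hatch is shut and wedged, all three coin boxes are in the black tray, and both case lids are closed, including the right one, which started about 20 mm ajar.

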